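# Tap a sticky seascape panel to centre on its turntable

### The arm

A 6-joint arm with a two-finger parallel gripper is mounted at the origin on the work surface. World frame = base frame: x ahead of the robot, y to its left, z up, the work surface at z = 0. Lengths are in m, angles in rad, forces in N, time in s.
With the tool pointing down it reaches from about 0.375 to 0.9 m from the base axis. Payload 3.1 kg.
Tool frame: the origin (TCP) lies at the very end of the fingers, on their centre line; the grasp point (between the pads) lies 19 mm behind it (manip.pinch_z is the distance from the TCP to the grasp point, in m); z points along the fingers, y is the direction in which the jaws open and shut (so a half turn about z gives the same grasp; the last joint's range is limited). The gripper opens to 85 mm and grips with 20 to 120 N. Pads are 22 mm wide; open, the fingers measure 114 mm over their backs; the gripper's body (76 mm by 85 mm) begins 54 mm behind the grasp point. The pads swing forward as they close: fully open they stand 13 mm farther back than shut.
Start: joints at [-1.47, 0.527, 1.433, -0, 1.181, -0.178], TCP at [0.172, -0.601, 0.21] pointing down, gripper open.
Joint ranges: [-3.08, 3.08], [-0.75, 2.2], [0.22, 2.44], [-1.43, 4.57], [0, 2.65], [-2.85, 2.85]. Speed limits (rad/s): [2.79, 2.79, 3.14, 3.14, 3.14, 3.14].

### API

Orientations are given as a unit quaternion [x, y, z, w].
In Python, from station import manip gives the robot as it stands.
- The arm moves only by the tool drive_tool, never from a script. Its argument "increments" is a list of rows, each a list of 7 numbers: the closure in counts, from 0 (fully open) to 255 (shut), then the shift along the tool's x, y, z in cm, then the turn, a rotation vector about the tool's x, y, z in rad. A call has 1 to 20 rows; each row is the pose to reach, as a shift and turn from the pose commanded when the call began, along the tool's axes at that moment; what a row does not reach only later rows make up. A row lasts 1/10 s, in which the tool goes at most 50 mm and 8.59 degrees, less where a joint would pass 70% of its speed; a pose out of reach is approached as far as the arm can. A call with a gripper value outside its range is refused whole. The fingers move at their own pace and stop on an object; "force" is the grip in N (left out, the last holds). Time passes only in rows, so rows that repeat a pose let the fingers close. It gives the time, the measured TCP pose, the force and the opening at its end, in the units of the state.
- manip.sense(): the state, without advancing time (a new reading comes with each control period).
- manip.snapshot(name): name is "scene" or "top" or "wrist"; returns the picture (480x640x3 uint8, red, green, blue); there is no depth.
- manip.camera_model(name): a dict with "mtx" (3x3 intrinsics, pixels), "cam_to_world" (4x4, takes a point from camera to world coordinates). Camera axes: x right, y down, z forward; pixel columns grow to the right and rows downward; lengths in m; the calibration is good to about 2 mm. The wrist camera is an equidistant fisheye: a pixel r from the principal point sees the ray r / f radians off the axis. A picture is of the moment at which its call begins: read the wrist's pose just before it. camera_model takes no time and is no camera call; for the wrist camera it gives the pose at the moment of the call.
- manip.sign_off(): hands the job in, once; it reports no verdict.
The state is a dict: "t": time; "q": joint angles; "qd": joint speeds; "tau": joint torques, N m; "tcp_pos": TCP position; "tool_rot": TCP orientation; "force": force on the tool from outside, world axes, zero at the start; "ft_torque": the same for the moment, N m; "finger_gap": opening from 0.0 (shut) to 1.0 (fully open).
Only numpy, scipy, OpenCV 4.12 (cv2) and the standard library are available. Lean on these libraries where they do the work, as an engineer would, in place of code of your own. Each camera call takes 0.05 s, during which the arm holds its last target. There are 200 camera calls.

### The job

The small round blue seascape panel sits off-centre on its turntable, towards the orange dot; its painted face is still sticky, so move it only by gentle finger taps on its edge, kept flat and never touched on the face. Bed it in: tap it from the orange-dot side along the black line until its centre is about 2.5 cm past the middle, then tap it back from the opposite side until it is centred in the black ring, and let go. Leave the red and orange sunset panel on the other turntable where it is.

Things in the scene. Friction and masses are not known exactly. Their poses are not given: they have to be found in the camera images.
- panel_sea: The panel to centre: plywood disc, 110 mm across, edge 16 mm high, with a blue, turquoise, white and sand-coloured painted face; about 0.17 kg, slides freely on its turntable, too wide to grasp. Origin at the centre of its underside, z up. It starts with its centre 38 to 48 mm from the turntable's centre, on the orange-dot side and within 8 mm of the black line.
- panel_sea_face: The sticky painted face of that panel, fixed to it: a disc 98 mm across that stands 2 mm proud of the panel's plywood edge (face 18 mm above the panel's underside). Same origin and axes as the panel. Not to be touched.
- stand_sea: The fixed white turntable under the seascape panel: flat top disc, 230 mm across, 50 mm above the table; it does not turn. Origin at table level under its centre, z up. Painted on top: a black ring about the centre (inner diameter 126 mm, outer 138 mm), a red dot at the centre, a black line across the full width along its y axis, and an orange dot on the line 108 mm from the centre towards +y.
- panel_sunset: The other panel: same size and shape, dark red and orange sunset face, lying on a second white turntable of the same make. Origin at the centre of its underside. To be left alone. Cups, bottles and this second turntable stand at least 50 mm from the rim of the seascape's turntable; those near it are at most 165 mm tall.
Mind the look-alikes: they are no part of the job. What is shaped like the panel_sea but green is not meant.

How it is judged:
By the outcome, as a careful person would: the job done as asked, in the order asked, and still so for the second after the job is handed in, with the robot touching nothing.
It also fails if it takes over 35 s, if anything falls off the work surface, if the arm or the gripper's body presses on something with over 40 N, if the wrist force passes 120 N, or if a joint passes its speed limit or range.

## Working session

There is one attempt and no reset: what is moved stays moved. The work goes in short steps, Python scripts to look and compute and a tool call to move; the robot and the scene stay as the last step left them, time stands still between calls to the robot, and variables do not carry over. Pictures are saved under pics/ and viewed, about 8 in all and at most 12, crops included, and the job is handed in when it is done.

Besides the shell and the picture viewer there is one more tool, called after ">>>" as a command line: name --pt "numbers of a row" for each row, then --argument value for the rest. drive_tool: Moves the arm, as the interface text tells. Its arguments: {"type":"object","properties":{"increments":{"type":"array","items":{"type":"array","items":{"type":"number"}}},"force":{"type":"number"}},"required":["increments"]}

```bash
mkdir -p pics; python3 - <<'E'
from station import manip
import cv2
for n in("scene","top"):
    cv2.imwrite(f"pics/{n}0.png",manip.snapshot(n)[...,::-1]); c=manip.camera_model(n); print(n,c["mtx"],c["cam_to_world"])
print(manip.sense())
E
```

```text
scene [[528.37667058   0.         318.47807387]
 [  0.         528.37667058 230.55164742]
 [  0.           0.           1.        ]] [[-0.11995159  0.83180807 -0.54194738  0.8965614 ]
 [ 0.99266592  0.09222475 -0.07815991  0.03815759]
 [-0.01503308 -0.54734809 -0.83677002  0.74942133]
 [ 0.          0.          0.          1.        ]]
top [[436.6417362    0.         325.55134462]
 [  0.         436.6417362  240.25176   ]
 [  0.           0.           1.        ]] [[-0.02126764 -0.99897219  0.04002813  0.40947071]
 [-0.9991237   0.02268038  0.03517701 -0.02333452]
 [-0.03604871 -0.03924492 -0.99857915  0.72383078]
 [ 0.          0.          0.          1.        ]]
{'t': 0.1, 'q': array([-1.47052962e+00,  5.28363007e-01,  1.43376433e+00, -4.76265094e-06,
        1.18142806e+00, -1.78492510e-01]), 'qd': array([ 0.00141897, -0.00104555, -0.0012962 ,  0.00017494, -0.00095488,
        0.00063591]), 'tau': array([-4.56918688e-04, -4.43306673e+01, -1.78585625e+01, -1.52722600e-04,
        3.89353590e-03,  1.16652629e-05]), 'tcp_pos': array([ 0.1719385 , -0.6001705 ,  0.20914092]), 'tool_rot': array([ 9.90301774e-01,  1.38929597e-01,  3.61739849e-05, -9.80706872e-04]), 'force': array([-0.0979301 , -0.87337719, -0.02558709]), 'ft_torque': array([ 0.01283379, -0.00538599, -0.02018642]), 'finger_gap': 0.9995254315540201}
```

View pics/top0.png

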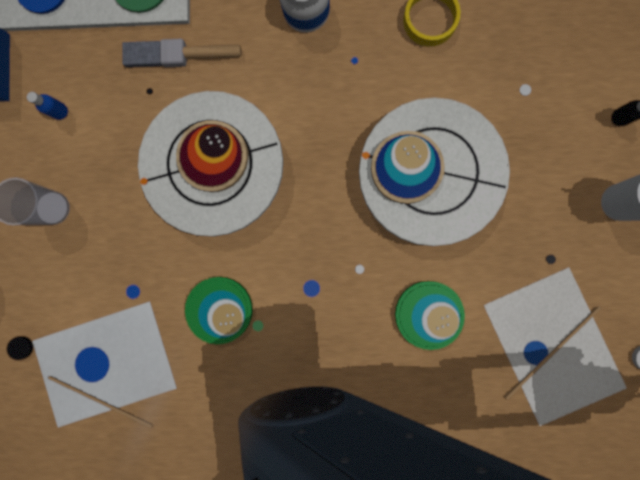

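View pics/scene0.png

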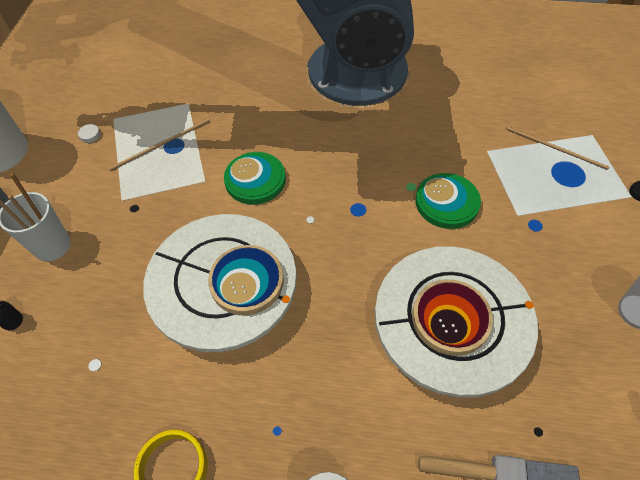

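```bash
cat > h.py <<'E'
from station import manip
import numpy as np, cv2
from scipy.optimize import least_squares
def cast(n,px,z):
    c=manip.camera_model(n);T=c["cam_to_world"];px=np.atleast_2d(px).astype(float)
    d=np.c_[px,np.ones(len(px))]@np.linalg.inv(c["mtx"]).T@T[:3,:3].T
    return (T[:3,3]+d*((z-T[2,3])/d[:,2])[:,None])[:,:2]
def proj(n,P):
    c=manip.camera_model(n);T=c["cam_to_world"];p=(np.atleast_2d(P)-T[:3,3])@T[:3,:3];p=p@c["mtx"].T
    return p[:,:2]/p[:,2:]
def circ(p,r):
    f=lambda v:np.hypot(*(p-v).T)-r
    s=least_squares(f,p.mean(0),loss="soft_l1",f_scale=.001);return s.x,np.sqrt(np.mean(f(s.x)**2))
def big(m,near=None):
    k,l,s,c=cv2.connectedComponentsWithStats(m.astype(np.uint8))
    return l==1+np.argmax(s[1:,4])
def hull(m):
    return cv2.convexHull(max(cv2.findContours(m.astype(np.uint8),cv2.RETR_EXTERNAL,cv2.CHAIN_APPROX_NONE)[0],key=cv2.contourArea))[:,0]
def measure(n,img,c0,win=85):
    hsv=cv2.cvtColor(img,cv2.COLOR_RGB2HSV);H,S,V=[hsv[...,i].astype(int) for i in range(3)]
    yy,xx=np.mgrid[:480,:640];w=np.hypot(xx-c0[0],yy-c0[1])<win
    stand=big(w&(S<50)&(V>110)); sh=hull(stand); sc,se=circ(cast(n,sh,.05),.115)
    ins=np.zeros((480,640),np.uint8);cv2.fillConvexPoly(ins,sh,1);ins=ins>0
    blue=big(ins&(H>85)&(H<125)&(S>110)); fh=hull(blue); fc,fe=circ(cast(n,fh,.068),.049)
    panel=big(cv2.morphologyEx((ins&(S>70)).astype(np.uint8),cv2.MORPH_OPEN,np.ones((5,5)))); ph=hull(panel); pc,pe=circ(cast(n,ph,.066),.055)
    bk=ins&(V<70)&(S<110);q=np.argwhere(bk)[:,::-1];b=cast(n,q,.05)
    r=np.hypot(*(b-sc).T);b2=b[(r>.057)&(r<.075)&(np.hypot(*(b-fc).T)>.060)]
    rc,re=circ(b2,.066) if len(b2)>20 else (None,None)
    ln=b[(r>.074)&(r<.11)&(np.hypot(*(b-fc).T)>.06)]
    o=np.argwhere(ins&(H>4)&(H<16)&(S>170)&(V>150))[:,::-1]
    print(n,"stand",sc,se,"ring",rc,re,"face",fc,fe,"plywood",pc,pe,"\n line",ln.mean(0) if len(ln) else None,len(ln),"orange",cast(n,o,.05).mean(0) if len(o) else None,len(o),flush=True)
    return img
E
python3 - <<'E'
from h import *
t=cv2.imread("pics/top0.png")[...,::-1].copy();s=cv2.imread("pics/scene0.png")[...,::-1].copy()
measure("top",t,(435,171));measure("scene",s,(220,283))
cv2.imwrite("pics/crop.png",cv2.resize(t[90:255,350:520,::-1],None,fx=3.4,fy=3.4,interpolation=cv2.INTER_CUBIC))
E
```

```text
top stand [ 0.53987803 -0.16855621] 0.00039058465975086974 ring [ 0.54025423 -0.16873291] 0.0012288637059481662 face [ 0.54635769 -0.12642934] 0.0022817727802091547 plywood [ 0.55302539 -0.12896881] 0.007407183590439864 
 line [ 0.51739043 -0.25667492] 13 orange [ 0.56773526 -0.06392463] 19
scene stand [ 0.54213622 -0.16454031] 0.0011026415290978175 ring [ 0.54004003 -0.16535972] 0.0017758945873914342 face [ 0.54556279 -0.12275259] 0.0007300593794015983 plywood [ 0.55033056 -0.11988272] 0.0007983021628946542 
 line [ 0.51730725 -0.25297688] 53 orange [ 0.56743646 -0.06058373] 43
```

View pics/crop.png

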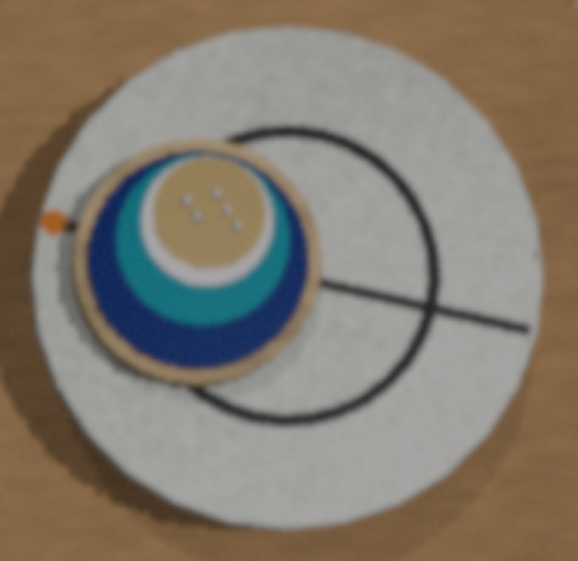

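The blue panel at top (407,167) is the target. The green discs at (218,310) and (430,315) and the sunset at (212,157) are not. The panel is 42 mm along the line and 5 mm to one side. I'll push with two half-open fingers so the disc nests between them and stays on the line.

>>> drive_tool --pt "105 4 -3 0 0 0 -0.1" --pt "105 8 -6.3 0 0 0 -0.2" --pt "105 12 -9.4 0 0 0 -0.3" --pt "105 16 -12.5 0 0 0 -0.4" --pt "105 20 -15.7 0 0 0 -0.5" --pt "105 24 -18.8 0 0 0 -0.6" --pt "105 28 -21.9 0 0 0 -0.7" --pt "105 32 -25 0 0 0 -0.8" --pt "105 36 -28.2 0 0 0 -0.9" --pt "105 40 -31.3 0 0 0 -1.0" --pt "105 44 -34.4 0 0 0 -1.035" --pt "105 48 -37.6 0 0 0 -1.035" --pt "105 51 -40 0 0 0 -1.035" --pt "105 53.4 -41.8 0 0 0 -1.035" --pt "105 53.4 -41.8 0 0 0 -1.035" --pt "105 53.4 -41.8 0 0 0 -1.035" --pt "105 53.4 -41.8 0 0 0 -1.035"

```text
t: 1.8
tcp_pos: [0.5694, -0.0527, 0.2096]
tool_rot: [0.792, 0.61, -0.001, -0.0]
force: [0.3, 1.0, -0.3]
finger_gap: 0.591
```

>>> drive_tool --pt "105 0.1 0.1 4 0 0 0" --pt "105 0.2 0.1 8 0 0 0" --pt "105 0.2 0.1 11.5 0 0 0" --pt "105 0.2 0.1 11.5 0 0 0" --pt "105 0.2 0.1 11.5 0 0 0"

```text
t: 2.3
tcp_pos: [0.5714, -0.0515, 0.0951]
tool_rot: [0.792, 0.61, -0.0, -0.0]
force: [-0.1, -0.9, 0.6]
finger_gap: 0.59
```

```bash
python3 - <<'E'
from h import *
print(manip.sense()["tcp_pos"],proj("scene",manip.sense()["tcp_pos"]))
a=manip.snapshot("scene");b=manip.snapshot("top")
c=np.hstack([cv2.resize(a[180:380,130:330],(400,400)),cv2.resize(b[70:270,340:540],(400,400))])
cv2.imwrite("pics/c2.png",c[...,::-1])
E
```

```text
[ 0.57139479 -0.05147691  0.09514348] [[289.45491825 287.94781474]]
```

View pics/c2.png

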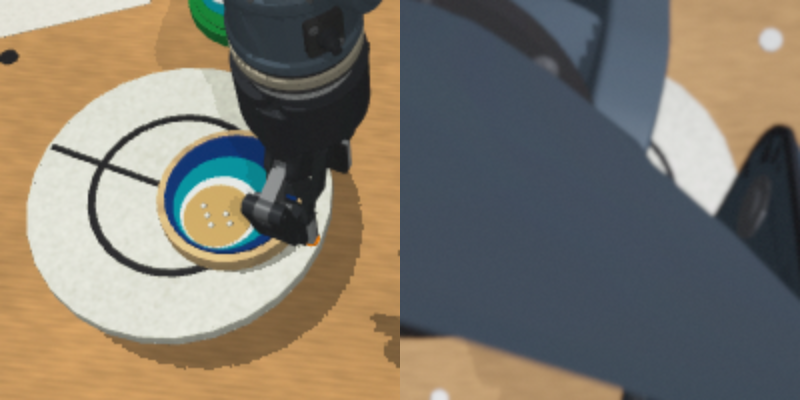

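```bash
python3 - <<'E'
from h import *
for d in (.025,.032,.040):
  for z in (.095,.100,.105): print(d,z,proj("scene",[.5714+.967*d-.0*.254,-.0515-.254*d,z]))
E
```

```text
0.025 0.095 [[282.16403819 303.36781363]]
0.025 0.1 [[281.89563812 301.76933254]]
0.025 0.105 [[281.62407417 300.15200872]]
0.032 0.095 [[280.07957828 307.76884949]]
0.032 0.1 [[279.79757053 306.1883435 ]]
0.032 0.105 [[279.5122219  304.58911356]]
0.04 0.095 [[277.67198551 312.85213366]]
0.04 0.1 [[277.37410952 311.29270756]]
0.04 0.105 [[277.07268437 309.71470114]]
```

>>> drive_tool --pt "105 0 0 1.5 0 0 0" --pt "105 0 0 3 0 0 0" --pt "105 0 0 3.8 0 0 0" --pt "105 0 0 4.2 0 0 0" --pt "105 0 0 4.2 0 0 0"

```text
t: 2.9
tcp_pos: [0.5723, -0.0505, 0.0536]
tool_rot: [0.792, 0.611, 0.0, 0.0]
force: [-0.6, 0.1, 0.8]
finger_gap: 0.587
```

```bash
python3 - <<'E'
from h import *
s=manip.sense();print(s["tcp_pos"],s["force"])
a=manip.snapshot("scene");w=manip.snapshot("wrist")
c=np.hstack([cv2.resize(a[230:330,200:340],(448,320),interpolation=cv2.INTER_CUBIC),cv2.resize(w,(350,320))])
cv2.imwrite("pics/c3.png",c[...,::-1])
E
```

```text
[ 0.57226675 -0.05050483  0.05361008] [-0.58314822  0.1309849   0.75165785]
```

View pics/c3.png

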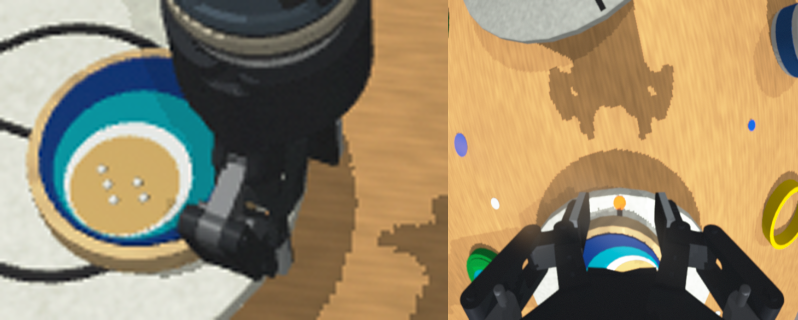

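>>> drive_tool --pt "105 -0.5 0 0 0 0 0" --pt "105 -1.0 0 0 0 0 0" --pt "105 -1.4 0 0 0 0 0" --pt "105 -1.7 0 0 0 0 0" --pt "105 -2.0 0 0 0 0 0" --pt "105 -2.3 0 0 0 0 0" --pt "105 -2.6 0 0 0 0 0" --pt "105 -2.9 0 0 0 0 0" --pt "105 -3.2 0 0 0 0 0" --pt "105 -3.5 0 0 0 0 0" --pt "105 -3.8 0 0 0 0 0" --pt "105 -4.1 0 0 0 0 0" --pt "105 -4.4 0 0 0 0 0" --pt "105 -4.7 0 0 0 0 0" --pt "105 -5.0 0 0 0 0 0" --pt "105 -5.0 0 0 0 0 0"

```text
t: 4.6
tcp_pos: [0.5591, -0.0991, 0.053]
tool_rot: [0.792, 0.61, 0.0, 0.0]
force: [1.1, -0.1, -0.2]
finger_gap: 0.586
```

```bash
python3 - <<'E'
from h import *
s=manip.sense();print(s["tcp_pos"],s["force"])
a=manip.snapshot("scene");measure("scene",a,(220,283))
cv2.imwrite("pics/c4.png",cv2.resize(a[200:360,130:310,::-1],None,fx=3,fy=3,interpolation=cv2.INTER_CUBIC))
E
```

```text
[ 0.55911998 -0.09912209  0.05303262] [ 1.08974189 -0.13696766 -0.18243595]
scene stand [ 0.5422765  -0.16374773] 0.004301359314423586 ring [ 0.54034622 -0.16510655] 0.00376515126092929 face [ 0.54610484 -0.12418101] 0.01015591430696728 plywood [ 0.55104975 -0.1211979 ] 0.008199835359856944 
 line [ 0.46431096 -0.14018651] 938 orange [ 0.56710691 -0.06092593] 39
```

View pics/c4.png

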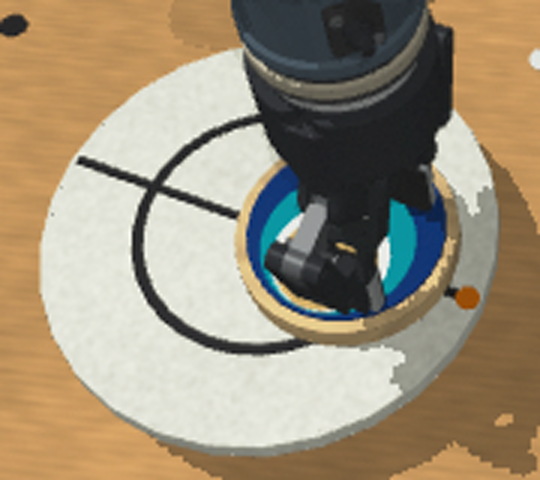

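```bash
python3 - <<'E'
from h import *
s=manip.sense();t=s["tcp_pos"];print(t,s["finger_gap"])
for px in ((255,303),(273,266)):
  for z in (.053,.06,.068,.08,.1):
    d=cast("scene",[px],z)[0]-t[:2]; print(px,z,"u %.4f n %.4f"%(d@[.254,.967],d@[.967,-.254]))
E
```

```text
[ 0.55909669 -0.09891985  0.05301982] 0.5866878898375063
(255, 303) 0.053 u 0.0012 n 0.0214
(255, 303) 0.06 u 0.0033 n 0.0242
(255, 303) 0.068 u 0.0058 n 0.0273
(255, 303) 0.08 u 0.0096 n 0.0319
(255, 303) 0.1 u 0.0158 n 0.0397
(273, 266) 0.053 u 0.0002 n -0.0440
(273, 266) 0.06 u 0.0024 n -0.0406
(273, 266) 0.068 u 0.0049 n -0.0367
(273, 266) 0.08 u 0.0087 n -0.0309
(273, 266) 0.1 u 0.0149 n -0.0213
```

The panel hasn't moved: at this opening the fingertips sit higher than I assumed and passed over it, with no force felt. I'll lift, back off, narrow the fingers (which moves the tips forward) and find the stand height by touch.

>>> drive_tool --pt "105 0 0 -1.5 0 0 0" --pt "105 0 0 -3 0 0 0" --pt "105 1.5 0 -4 0 0 0" --pt "105 4 0 -4 0 0 0" --pt "165 5.2 0 -4 0 0 0" --pt "165 5.2 0 -4 0 0 0" --pt "165 5.2 0 -4 0 0 0" --pt "165 5.2 0 -4 0 0 0"

```text
t: 5.45
tcp_pos: [0.5721, -0.0487, 0.0927]
tool_rot: [0.792, 0.611, -0.0, -0.0]
force: [-0.0, -0.8, -0.4]
finger_gap: 0.353
```

```bash
python3 - <<'E'
from h import *
s=manip.sense();print(s["tcp_pos"],s["force"],s["finger_gap"])
a=manip.snapshot("scene");measure("scene",a,(220,283))
w=manip.snapshot("wrist")
c=np.hstack([cv2.resize(a[200:360,170:340],(425,400),interpolation=cv2.INTER_CUBIC),cv2.resize(w[240:480,210:435],(375,400))])
cv2.imwrite("pics/c5.png",c[...,::-1])
E
```

```text
[ 0.57207052 -0.04873576  0.09265912] [-0.03051731 -0.8297898  -0.37815057] 0.35287461238088474
scene stand [ 0.54228036 -0.16360858] 0.0010938387876909398 ring [ 0.540183   -0.16527099] 0.0018637347138320546 face [ 0.5455012  -0.12241708] 0.003449033358954683 plywood [ 0.55801925 -0.09939687] 0.015691727227295362 
 line [ 0.49244321 -0.14196445] 221 orange [ 0.56850042 -0.05973609] 23
```

View pics/c5.png

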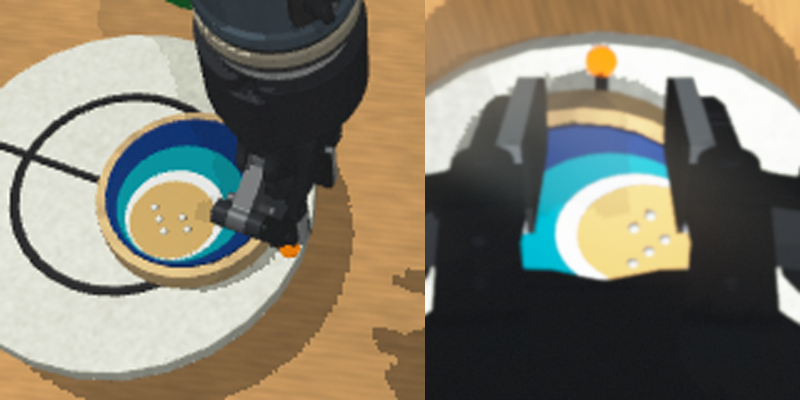

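>>> drive_tool --pt "165 0 0 1.5 0 0 0" --pt "165 0 0 3 0 0 0" --pt "165 0 0 3.7 0 0 0" --pt "165 0 0 3.9 0 0 0" --pt "165 0 0 4.1 0 0 0"

```text
t: 6.05
tcp_pos: [0.5725, -0.0488, 0.052]
tool_rot: [0.792, 0.61, 0.0, 0.0]
force: [-0.3, -1.2, -0.2]
finger_gap: 0.351
```

>>> drive_tool --pt "165 0 0 0.1 0 0 0" --pt "165 0 0 0.2 0 0 0" --pt "165 0 0 0.3 0 0 0"

```text
t: 6.35
tcp_pos: [0.5727, -0.0485, 0.0494]
tool_rot: [0.792, 0.611, 0.0, 0.0]
force: [-0.4, 0.5, -0.5]
finger_gap: 0.355
```

>>> drive_tool --pt "165 0 0 0.1 0 0 0" --pt "165 0 0 0.2 0 0 0" --pt "165 0 0 0.3 0 0 0"

```text
t: 6.65
tcp_pos: [0.5724, -0.0484, 0.046]
tool_rot: [0.792, 0.611, 0.0, 0.0]
force: [-0.0, -0.2, 0.3]
finger_gap: 0.351
```

>>> drive_tool --pt "165 0 0 0.1 0 0 0" --pt "165 0 0 0.2 0 0 0" --pt "165 0 0 0.2 0 0 0"

```text
t: 6.95
tcp_pos: [0.5722, -0.0484, 0.0438]
tool_rot: [0.792, 0.611, -0.0, -0.0]
force: [-0.1, 0.0, 0.9]
finger_gap: 0.349
```

```bash
python3 - <<'E'
from h import *
s=manip.sense();t=s["tcp_pos"];print(t,s["force"],s["finger_gap"])
a=manip.snapshot("scene")
c=cv2.resize(a[260:340,230:340],None,fx=7,fy=7,interpolation=cv2.INTER_CUBIC)
cv2.imwrite("pics/c6.png",c[...,::-1])
for d in (-.035,-.013,.013,.02,.035):
  for h in (0,.01,.02):
    print(d,h,(proj("scene",[t[0]+.967*d,t[1]-.254*d,t[2]+h])-[230,260])*7)
E
```

```text
[ 0.57224391 -0.04837382  0.04382946] [-0.09884433  0.00639988  0.94379841] 0.3492014718087647
-0.035 0 [[509.39391831 173.3732027 ]]
-0.035 0.01 [[507.50690219 151.55237437]]
-0.035 0.02 [[505.5790775  129.25964932]]
-0.013 0 [[469.40101929 260.29354315]]
-0.013 0.01 [[467.0528878  239.10201473]]
-0.013 0.02 [[464.65323719 217.44553408]]
0.013 0 [[420.64410614 366.26154232]]
0.013 0.01 [[417.71714447 345.87328702]]
0.013 0.02 [[414.72484086 325.0298811 ]]
0.02 0 [[407.23093145 395.41366029]]
0.02 0.01 [[404.1415188  375.25334148]]
0.02 0.02 [[400.98281135 354.64083157]]
0.035 0 [[378.06628879 458.79992963]]
0.035 0.01 [[374.61886811 439.14557787]]
0.035 0.02 [[371.09333077 419.04586932]]
```

View pics/c6.png

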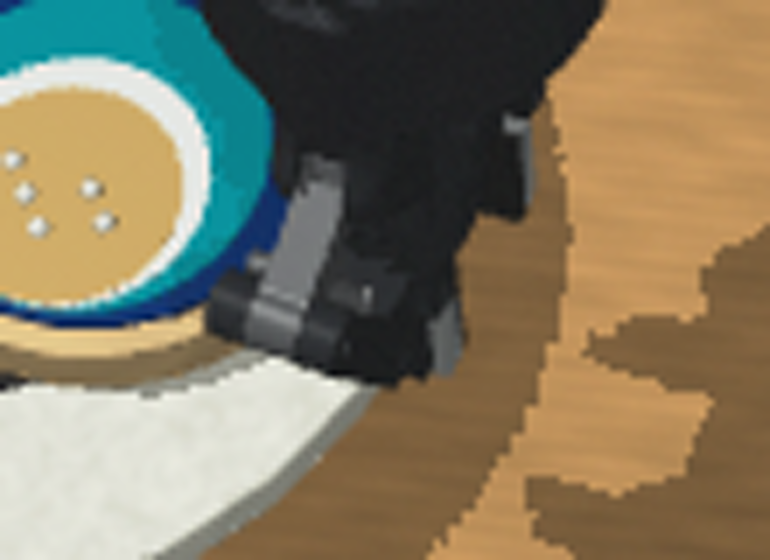

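>>> drive_tool --pt "165 0 0 -1.2 0 0 0" --pt "165 -0.4 0 -1.5 0 0 0" --pt "165 -0.8 0 -1.5 0 0 0" --pt "165 -0.8 0 -1.0 0 0 0" --pt "165 -0.8 0 -0.9 0 0 0" --pt "165 -0.8 0 -0.8 0 0 0" --pt "165 -0.8 0 -0.7 0 0 0" --pt "165 -0.8 0 -0.6 0 0 0" --pt "165 -0.8 0 -0.6 0 0 0"

```text
t: 7.9
tcp_pos: [0.5702, -0.056, 0.0497]
tool_rot: [0.792, 0.611, -0.0, -0.0]
force: [0.1, -0.8, 0.5]
finger_gap: 0.354
```

>>> drive_tool --pt "165 0 0 0.1 0 0 0" --pt "165 0 0 0.2 0 0 0" --pt "165 0 0 0.2 0 0 0"

```text
t: 8.2
tcp_pos: [0.5702, -0.0561, 0.0479]
tool_rot: [0.792, 0.611, -0.0, -0.0]
force: [-0.4, 0.7, 0.9]
finger_gap: 0.359
```

>>> drive_tool --pt "165 0 0 0.1 0 0 0" --pt "165 0 0 0.2 0 0 0" --pt "165 0 0 0.2 0 0 0"

```text
t: 8.5
tcp_pos: [0.5702, -0.0561, 0.0459]
tool_rot: [0.792, 0.611, -0.0, -0.0]
force: [0.3, 0.5, -0.4]
finger_gap: 0.351
```

>>> drive_tool --pt "165 0 0 0.1 0 0 0" --pt "165 0 0 0.2 0 0 0" --pt "165 0 0 0.2 0 0 0"

```text
t: 8.8
tcp_pos: [0.5702, -0.0561, 0.0439]
tool_rot: [0.792, 0.611, -0.0, -0.0]
force: [-0.9, -0.5, -0.3]
finger_gap: 0.353
```

>>> drive_tool --pt "165 0 0 0.1 0 0 0" --pt "165 0 0 0.2 0 0 0" --pt "165 0 0 0.2 0 0 0"

```text
t: 9.1
tcp_pos: [0.5702, -0.0561, 0.0419]
tool_rot: [0.792, 0.611, -0.0, -0.0]
force: [-0.8, -0.1, -0.1]
finger_gap: 0.353
```

>>> drive_tool --pt "165 0 0 0.1 0 0 0" --pt "165 0 0 0.2 0 0 0" --pt "165 0 0 0.2 0 0 0"

```text
t: 9.4
tcp_pos: [0.5702, -0.0561, 0.0399]
tool_rot: [0.792, 0.611, -0.0, -0.0]
force: [-0.9, 0.6, 0.7]
finger_gap: 0.348
```

>>> drive_tool --pt "165 0 0 0.1 0 0 0" --pt "165 0 0 0.2 0 0 0" --pt "165 0 0 0.2 0 0 0"

```text
t: 9.7
tcp_pos: [0.5702, -0.0561, 0.0379]
tool_rot: [0.792, 0.611, -0.0, -0.0]
force: [-0.1, -0.1, 0.1]
finger_gap: 0.35
```

```bash
python3 - <<'E'
from h import *
s=manip.sense();t=s["tcp_pos"];print(t,s["force"],s["finger_gap"],s["tool_rot"])
a=manip.snapshot("scene")
c=cv2.resize(a[245:325,220:330],None,fx=7,fy=7,interpolation=cv2.INTER_CUBIC)
cv2.imwrite("pics/c7.png",c[...,::-1])
for d in (-.02,.02):
 for u in (-.011,.011):
  for h in (0,.012,.02):
    print(d,u,h,((proj("scene",[t[0]+.967*d+.254*u,t[1]-.254*d+.967*u,t[2]+h])-[220,245])*7).round())
E
```

```text
[ 0.57022074 -0.05611869  0.03786187] [-0.10950784 -0.09587222  0.06924263] 0.3500186563602413 [ 7.91881277e-01  6.10675053e-01 -8.73830664e-05 -1.20215578e-04]
-0.02 -0.011 0 [[472. 321.]]
-0.02 -0.011 0.012 [[468. 295.]]
-0.02 -0.011 0.02 [[466. 278.]]
-0.02 0.011 0 [[566. 355.]]
-0.02 0.011 0.012 [[564. 329.]]
-0.02 0.011 0.02 [[562. 312.]]
0.02 -0.011 0 [[395. 482.]]
0.02 -0.011 0.012 [[391. 457.]]
0.02 -0.011 0.02 [[387. 441.]]
0.02 0.011 0 [[492. 517.]]
0.02 0.011 0.012 [[489. 493.]]
0.02 0.011 0.02 [[486. 477.]]
```

View pics/c7.png

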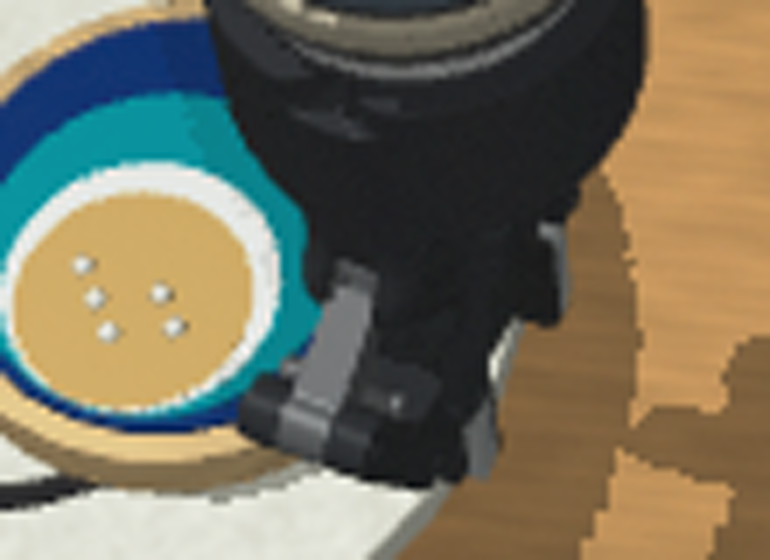

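>>> drive_tool --pt "165 0 0 0.1 0 0 0" --pt "165 0 0 0.2 0 0 0" --pt "165 0 0 0.2 0 0 0"

```text
t: 10.05
tcp_pos: [0.5702, -0.0561, 0.0358]
tool_rot: [0.792, 0.611, -0.0, -0.0]
force: [-0.9, -0.3, -0.2]
finger_gap: 0.358
```

>>> drive_tool --pt "165 0 0 0.1 0 0 0" --pt "165 0 0 0.2 0 0 0" --pt "165 0 0 0.2 0 0 0"

```text
t: 10.35
tcp_pos: [0.5702, -0.0561, 0.0338]
tool_rot: [0.792, 0.611, -0.0, -0.0]
force: [-0.3, 0.7, 0.7]
finger_gap: 0.348
```

>>> drive_tool --pt "165 -0.3 0 0 0 0 0" --pt "165 -0.6 0 0 0 0 0" --pt "165 -0.9 0 0 0 0 0" --pt "165 -1.2 0 0 0 0 0" --pt "165 -1.5 0 0 0 0 0" --pt "165 -1.8 0 0 0 0 0" --pt "165 -1.8 0 0 0 0 0"

```text
t: 11.05
tcp_pos: [0.5656, -0.0741, 0.034]
tool_rot: [0.792, 0.611, -0.0, 0.0]
force: [-0.5, -0.5, -0.4]
finger_gap: 0.351
```

```bash
cat >> h.py <<'E'
SC=np.array([.54015,-.1653]); U=np.array([.254,.967]); N=np.array([.967,-.254])
def pan(a,n="scene"):
    # face centre from its left/lower arc: boundary where plywood meets blue/white, robust fit on hull of saturated coloured face, arm excluded
    hsv=cv2.cvtColor(a,cv2.COLOR_RGB2HSV);H,S,V=[hsv[...,i].astype(int) for i in range(3)]
    w=np.zeros((480,640),bool);w[210:360,130:310]=1
    m=big(w&(H>85)&(H<125)&(S>110)&(V>70)); p=cast(n,hull(m),.068)
    f=lambda v:np.hypot(*(p-v).T)-.049
    s=least_squares(f,p.mean(0),loss="cauchy",f_scale=.0007);e=np.abs(f(s.x));d=s.x-SC
    print("face along %.4f lat %.4f inliers %d/%d"%(d@U,d@N,(e<.0015).sum(),len(p)))
    # white-inner-disc independent: sand disc centroid
    m=big(w&(H>10)&(H<28)&(S>60)&(V>150))
    return s.x
E
python3 - <<'E'
from h import *
pan(cv2.imread("pics/scene0.png")[...,::-1].copy())
s=manip.sense();t=s["tcp_pos"];print(t,"along",(t[:2]-[.54,-.167])@U,s["force"])
a=manip.snapshot("scene");pan(a)
cv2.imwrite("pics/c8.png",cv2.resize(a[200:360,130:340,::-1],None,fx=3.5,fy=3.5,interpolation=cv2.INTER_CUBIC))
E
```

```text
face along 0.0426 lat -0.0058 inliers 33/33
[ 0.56559638 -0.0740871   0.03400612] along 0.09634825005518494 [-0.46110827 -0.47360777 -0.36632903]
face along 0.0315 lat -0.0048 inliers 13/16
```

View pics/c8.png

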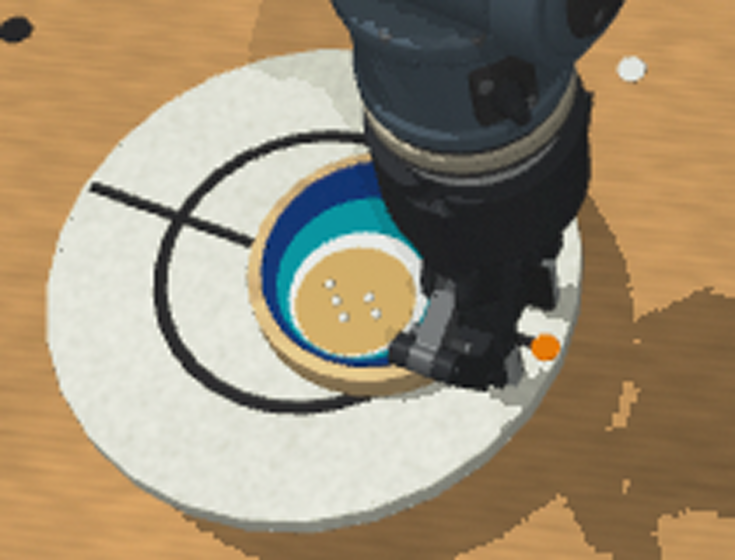

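The panel is moving: 42.6 → 31.5 mm along the line, with the fingertips on its edge. Continuing the push.

>>> drive_tool --pt "165 -0.3 -0.05 0 0 0 0" --pt "165 -0.6 -0.1 0 0 0 0" --pt "165 -0.9 -0.1 0 0 0 0" --pt "165 -1.2 -0.1 0 0 0 0" --pt "165 -1.5 -0.1 0 0 0 0" --pt "165 -1.8 -0.1 0 0 0 0" --pt "165 -2.1 -0.1 0 0 0 0" --pt "165 -2.4 -0.1 0 0 0 0" --pt "165 -2.7 -0.1 0 0 0 0" --pt "165 -3.0 -0.1 0 0 0 0" --pt "165 -3.3 -0.1 0 0 0 0" --pt "165 -3.6 -0.1 0 0 0 0" --pt "165 -3.9 -0.1 0 0 0 0" --pt "165 -4.2 -0.1 0 0 0 0" --pt "165 -4.5 -0.1 0 0 0 0" --pt "165 -4.8 -0.1 0 0 0 0" --pt "165 -5.0 -0.1 0 0 0 0" --pt "165 -5.1 -0.1 0 0 0 0" --pt "165 -5.1 -0.1 0 0 0 0"

```text
t: 13.0
tcp_pos: [0.5518, -0.1229, 0.034]
tool_rot: [0.792, 0.611, -0.0, 0.0]
force: [-1.0, -0.4, -1.0]
finger_gap: 0.352
```

```bash
python3 - <<'E'
from h import *
s=manip.sense();t=s["tcp_pos"];print(t,"along",(t[:2]-[.54,-.167])@U,(t[:2]-[.54,-.167])@N,s["force"])
a=manip.snapshot("scene");cv2.imwrite("pics/c9.png",a[...,::-1]);pan(a)
E
```

```text
[ 0.55182631 -0.12292617  0.03404066] along 0.045623279008383234 0.00024128450430761428 [-0.96393744 -0.36310302 -1.01216189]
face along -0.0177 lat 0.0005 inliers 16/19
```

>>> drive_tool --pt "165 -0.3 0 0 0 0 0" --pt "165 -0.5 0 0 0 0 0" --pt "165 -0.7 0 0 0 0 0" --pt "165 -0.7 0 0 0 0 0" --pt "165 -0.4 0 0 0 0 0" --pt "165 0.5 0 0 0 0 0" --pt "165 1.2 0 0 0 0 0" --pt "165 1.2 0 -3 0 0 0" --pt "165 1.2 0 -8 0 0 0" --pt "165 1.2 0 -10 0 0 0"

```text
t: 14.05
tcp_pos: [0.557, -0.1109, 0.1376]
tool_rot: [0.792, 0.611, 0.001, 0.003]
force: [0.7, 0.3, -0.4]
finger_gap: 0.35
```

```bash
python3 - <<'E'
from h import *
s=manip.sense();t=s["tcp_pos"];print(t,"along",(t[:2]-[.54,-.167])@U,(t[:2]-[.54,-.167])@N,s["force"])
a=manip.snapshot("scene");cv2.imwrite("pics/c10.png",a[...,::-1]);pan(a)
E
```

```text
[ 0.55704615 -0.11089519  0.13760708] along 0.058583076479661975 0.0022330024943111385 [ 0.74380765  0.3126439  -0.3955202 ]
face along -0.0254 lat 0.0002 inliers 26/28
```

>>> drive_tool --pt "165 -3 0 0 0 0 0" --pt "165 -7 0 0 0 0 0" --pt "165 -11 0 0 0 0 0" --pt "165 -14 0 0 0 0 0" --pt "165 -15.9 0 0 0 0 0" --pt "165 -15.9 0 0 0 0 0" --pt "165 -15.9 0 3 0 0 0" --pt "165 -15.9 0 6 0 0 0" --pt "165 -15.9 0 8.5 0 0 0" --pt "165 -15.9 0 9.5 0 0 0" --pt "165 -15.9 0 10 0 0 0" --pt "165 -15.9 0 10 0 0 0"

```text
t: 15.3
tcp_pos: [0.5147, -0.2641, 0.0339]
tool_rot: [0.792, 0.611, 0.0, -0.0]
force: [0.4, 0.9, 0.3]
finger_gap: 0.352
```

```bash
python3 - <<'E'
from h import *
s=manip.sense();t=s["tcp_pos"];print(t,"along",(t[:2]-[.54,-.167])@U,(t[:2]-[.54,-.167])@N,s["force"])
a=manip.snapshot("scene");cv2.imwrite("pics/c11.png",cv2.resize(a[190:360,110:330,::-1],None,fx=3,fy=3));pan(a)
E
```

```text
[ 0.51472626 -0.26407814  0.03390753] along -0.10029409601716562 0.0002181410065377742 [0.38364184 0.93350973 0.25590996]
face along -0.0260 lat 0.0012 inliers 34/34
```

View pics/c11.png

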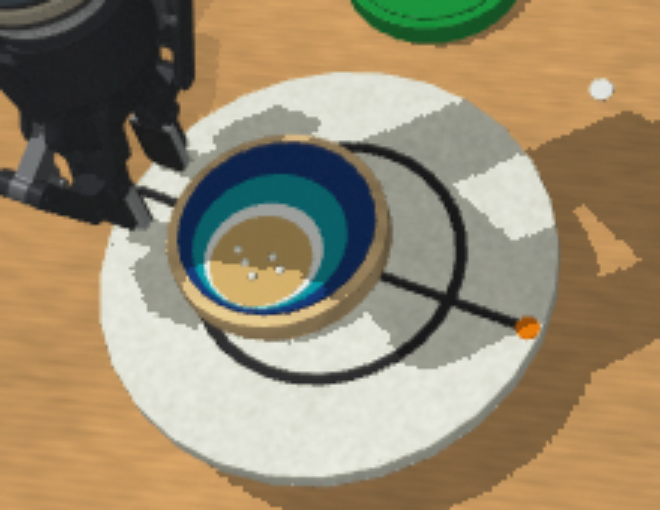

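>>> drive_tool --pt "165 0.3 0 0 0 0 0" --pt "165 0.6 0 0 0 0 0" --pt "165 0.9 0 0 0 0 0" --pt "165 1.2 0 0 0 0 0" --pt "165 1.5 0 0 0 0 0" --pt "165 1.8 0 0 0 0 0" --pt "165 2.1 0 0 0 0 0" --pt "165 2.4 0 0 0 0 0" --pt "165 2.7 0 0 0 0 0" --pt "165 2.9 0 0 0 0 0" --pt "165 3.1 0 0 0 0 0" --pt "165 3.2 0 0 0 0 0" --pt "165 3.2 0 0 0 0 0"

```text
t: 16.65
tcp_pos: [0.5227, -0.2337, 0.034]
tool_rot: [0.792, 0.611, 0.0, 0.0]
force: [-0.4, -2.1, 1.9]
finger_gap: 0.353
```

```bash
python3 - <<'E'
from h import *
s=manip.sense();t=s["tcp_pos"];print(t,"along",(t[:2]-[.54,-.167])@U,(t[:2]-[.54,-.167])@N,s["force"])
a=manip.snapshot("scene");cv2.imwrite("pics/c12.png",a[...,::-1]);pan(a);measure("scene",a,(220,283))
E
```

```text
[ 0.52272356 -0.23367199  0.03401188] along -0.06886003084719679 0.0002283666989521823 [-0.42956231 -2.06563283  1.87557535]
face along -0.0053 lat 0.0009 inliers 29/31
scene stand [ 0.54259256 -0.16362897] 0.0011406033362791712 ring [ 0.54004454 -0.16585813] 0.0021117268290978316 face [ 0.53990404 -0.17112376] 0.0007640550716384434 plywood [ 0.54547365 -0.16907134] 0.00108789183433348 
 line [ 0.51493411 -0.23601921] 638 orange [ 0.56698882 -0.06088444] 40
```

>>> drive_tool --pt "165 0.2 0 0 0 0 0" --pt "165 0.4 0 0 0 0 0" --pt "165 0.5 0 0 0 0 0" --pt "165 0.5 0 0 0 0 0" --pt "165 0.2 0 0 0 0 0" --pt "165 -0.6 0 0 0 0 0" --pt "165 -1.6 0 0 0 0 0" --pt "165 -2.6 0 0 0 0 0" --pt "165 -2.6 0 0 0 0 0"

```text
t: 17.6
tcp_pos: [0.5158, -0.2609, 0.034]
tool_rot: [0.793, 0.61, 0.0, 0.0]
force: [0.3, 0.7, -0.3]
finger_gap: 0.353
```

```bash
python3 - <<'E'
from h import *
s=manip.sense();t=s["tcp_pos"];print(t,"along",(t[:2]-[.54,-.167])@U,(t[:2]-[.54,-.167])@N,s["force"])
a=manip.snapshot("scene");pan(a);measure("scene",a,(220,283))
b=manip.snapshot("top");measure("top",b,(435,171))
c=np.hstack([cv2.resize(a[200:360,130:310],(450,400)),cv2.resize(b[90:250,360:500],(350,400))])
cv2.imwrite("pics/c13.png",c[...,::-1])
E
```

```text
[ 0.51580727 -0.26093594  0.03397842] along -0.09698101137083741 0.0004653582771961934 [ 0.26479822  0.67629541 -0.33686891]
face along -0.0009 lat 0.0011 inliers 34/34
scene stand [ 0.54233398 -0.1638991 ] 0.0010069413480915475 ring [ 0.53996676 -0.16559479] 0.0019398962027212018 face [ 0.54095464 -0.1660976 ] 0.0007118629844961044 plywood [ 0.54657907 -0.16352649] 0.0013754145478506346 
 line [ 0.52679477 -0.20690737] 184 orange [ 0.56717043 -0.06076423] 39
top stand [ 0.53956286 -0.16819471] 0.0007795324897338419 ring [ 0.54031382 -0.16878393] 0.0013887795648665005 face [ 0.54176425 -0.16999675] 0.0022886561181244608 plywood [ 0.54770485 -0.17370122] 0.007556718674305009 
 line [ 0.51686801 -0.25961279] 214 orange [ 0.56728954 -0.06439768] 17
```

View pics/c13.png

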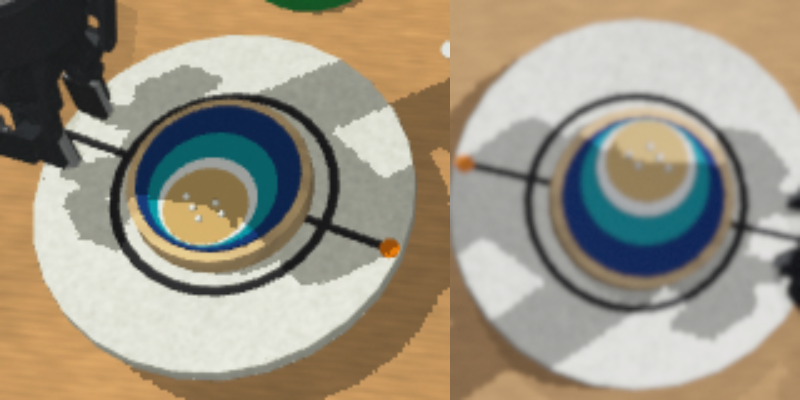

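Centred to about 1–2 mm in both views. Lifting away.

>>> drive_tool --pt "165 0 0 -3 0 0 0" --pt "165 0 0 -7 0 0 0" --pt "165 0 0 -11 0 0 0" --pt "165 0 0 -14 0 0 0" --pt "165 0 0 -14 0 0 0" --pt "165 0 0 -14 0 0 0" --pt "165 0 0 -14 0 0 0"

```text
t: 18.4
tcp_pos: [0.515, -0.258, 0.1727]
tool_rot: [0.792, 0.611, -0.0, -0.002]
force: [-0.5, -0.2, -1.1]
finger_gap: 0.354
```

```bash
python3 - <<'E'
from h import *
s=manip.sense();print(s["t"],s["tcp_pos"],abs(s["qd"]).max())
pan(manip.snapshot("scene"));print(manip.sign_off())
E
```

```text
18.4 [ 0.51496654 -0.25799879  0.17266072] 0.014914341264533991
face along -0.0001 lat -0.0001 inliers 19/28
the job is handed in; nothing more can be done
None
```

The seascape panel is centred in the black ring to within about 1–2 mm, and the job was handed in at 18.4 s with the arm lifted clear. I pushed it from the orange-dot side along the black line to about 25.5 mm past the middle, under 1.5 mm off the line. I then pushed it back from the opposite side and let go.

- **How it was moved:** I used slow pushes with two part-open fingers on the edge, 3 cm/s or less except over the last few millimetres, rather than separate taps. I stopped to measure between strokes.
- **Last checks:** With the gripper backed off but still low, the scene camera put the panel 1.1 mm from the ring's centre and the top camera 1.9 mm. A final scene fit read 0.1 mm, but used only 19 of 28 edge points, so I trust it less. The two cameras differ by about 3.5 mm in absolute position, so I judged centring against the ring within each view.
- **One stroke went wrong:** On the first approach I misjudged the fingertip height, and the fingers passed over the face without moving the panel. The force reading stayed at noise level (about 1 N) and the panel did not shift, so I believe the face was not touched, but I could not confirm that directly.
- **Fingertip height:** I lowered the fingers in small steps to find the turntable top, but stopped before feeling it. I set the pushing height partly from the camera images.
- **Sunset panel:** I never moved near it, but I did not measure it again at the end.

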